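Click the water-filter cartridge into the filter unit

ROBOT

A 6-joint arm with a two-finger parallel gripper is mounted at the origin on a cart in front of the work surface, level with it; the furniture and walls round the work are solid. World frame = base frame: x ahead of the robot, y to its left, z up, the work surface at z = 0. Lengths are in m, angles in rad, forces in N, time in s.
With the tool pointing down it reaches from about 0.375 to 0.975 m from the base axis. Payload 3.8 kg.
Tool frame: the origin (TCP) lies at the very end of the fingers, on their centre line; the grasp point (between the pads) lies 19 mm behind it (bot.grip_point_offset is the distance from the TCP to the grasp point, in m); z points along the fingers, x is the direction in which the jaws open and shut, and the axes are right-handed (so a half turn about z gives the same grasp; the last joint's range is limited). The gripper opens to 85 mm and grips with 20 to 120 N. Pads are 22 mm wide; open, the fingers measure 114 mm over their backs; the gripper's body (76 mm by 85 mm) begins 54 mm behind the grasp point. The pads swing forward as they close: fully open they stand 13 mm farther back than shut.
Start: joints at [1.183, 0.264, 1.604, -0, 1.274, -0.037], TCP at [0.232, 0.634, 0.231] pointing down, gripper open.
Joint ranges: [-2.63, 2.63], [-0.94, 2.18], [0.31, 2.57], [-1.31, 4.45], [0, 2.66], [-2.55, 2.55]. Speed limits (rad/s): [2.57, 2.57, 3.14, 3.14, 3.14, 3.14].

INTERFACE

Orientations are given as a rotation vector (axis times angle).
In Python, from workcell import bot, read_camera gives the robot as it stands.
- The arm moves only by the tool arm_command, never from a script. Its argument "rows" is a list of rows, each an object with "delta_rot": the turn, a rotation vector about the tool's x, y, z in rad, a list of three; "xyz": the shift along the tool's x, y, z in m, a list of three; "gripper": the finger opening in m, from 0 to 0.0854. A call has 1 to 12 rows; each row shifts and turns the commanded pose from where the row before left it, along the tool's axes as they then stand; what a row does not reach is not made up. A row lasts 1/10 s, in which the tool goes at most 50 mm and 8.59 degrees, less where a joint would pass 70% of its speed; a pose out of reach is approached as far as the arm can. A call is refused whole if a number of a shift passes 0.05 or a number of a turn 0.15, either way. A call with a gripper value outside its range is refused whole. The fingers move at their own pace and stop on an object; "force" is the grip in N (left out, the last holds). Time passes only in rows, so rows that do not move let the fingers close. It gives the time, the measured TCP pose, the force and the opening at its end, in the units of the state.
- bot.read_state(): the state, without advancing time (a new reading comes with each control period).
- read_camera(name): name is "scene" or "top"; returns a dict with "pixels" (420x560x3 uint8, red, green, blue), "range_z" (420x560 float32, m along the optical axis (not along the pixel's ray), 0 where there is no reading), "intrinsics" (3x3 intrinsics, pixels), "camera_from_world" (4x4, takes a point from world to camera coordinates). Camera axes: x right, y up, looking along -z (the intrinsics and any distortion apply to the point x, -y, -z); pixel columns grow to the right and rows downward; lengths in m; the calibration is good to about 2 mm. A picture is of the moment at which its call begins.
- bot.finish_job(): hands the job in, once; it reports no verdict.
The state is a dict: "time": time; "q": joint angles; "joint_vel": joint speeds; "joint_torque": joint torques, N m; "tool_pos": TCP position; "tcp_rot": TCP orientation; "wrist_force": force on the tool from outside, world axes, zero at the start; "torque": the same for the moment, N m; "width": opening from 0.0 (shut) to 1.0 (fully open).
Only numpy, scipy, OpenCV 4.12 (cv2) and the standard library are available. Lean on these libraries where they do the work, as an engineer would, in place of code of your own. Each camera call takes 0.05 s, during which the arm holds its last target.

TASK

Take the round water-filter cartridge by its grip fin, lower it gently into the well of the filter unit and push it down until it clicks past the sprung ball and is held upright on its seal, then let go. Stop pushing as soon as it is home, so that the soft seal is not crushed, and leave the mug, the olive jar and the salt shaker where they stand.

Things in the scene. Friction and masses are not known exactly. Their poses are not given: they have to be found in the camera images.
- cartridge: White round filter cartridge, loose, about 0.25 kg (0.17 to 0.35), upright. Body 44 mm across; foot tapers from 44 mm at 12 mm up to 28 mm at the bottom; ring groove 5 mm deep, sloping sides, centred 34 mm up; 48 mm collar 94-100 mm up; grey grip fin 100-137 mm up, 40 mm long in x, 14 mm thick in y. Origin: centre of underside, z up. Fits the well at any turn about z.
- grip (a point): Point in the middle of the cartridge's grip fin, 122 mm above its underside (22 mm above the collar); axes as the cartridge's: take the fin across its y axis.
- filter_unit: Fixed unit: grey foot plate 116 x 96 x 8 mm and an upright white round well, 60 mm outside, 47 mm bore, open on top, rim 88 mm up. A grey rib on its +x side, to 41 mm from the axis, houses the sprung ball. Origin: on the well's axis at worktop height, z up. The depth of seal and ball differs from start to start and is in no reading: home must be felt.
- well_mouth (a point): Centre of the well's mouth, on its axis at rim height; axes as the filter unit's. The seal's top lies somewhere from 44 to 74 mm below it; the ball sits 32 mm above the seal, so it is first touched about 26 mm before the cartridge is home and drops into the ring groove over the last 4 mm.
- catch (a joint): How far the sprung ball is pressed back into the wall, in m: 0 when nothing touches it, about 0.002 to 0.006 while the cartridge's side runs over it, 0 to 0.0015 again once it has clicked into the groove. Running past the ball takes at most 12 N of downward push.
- seal (a joint): How far the soft seal plate at the bottom of the well is pressed down, in m: almost 0 (below 0.00005) when free, 0.0001 to 0.0003 under the cartridge's own weight; 15 N per mm; pressed 0.0015 (22 N) it counts as crushed.
- mug: Bystander: cream mug with a handle, 95 mm tall; origin under its centre.
- olive_jar: Bystander: round glass jar of olives with dark lid, 70 mm across, 86 mm tall; origin under its centre.
- salt_shaker: Bystander: small salt shaker, 44 mm across, 90 mm tall; origin under its centre.

How it is judged:
On the way, in this order (a step that is already met when the one before it is completed fails the run):
1. the cartridge is lifted clear of the worktop (height (world z) of cartridge above 0.03 m), for 0.1 s.
2. its foot has entered the well and the ball rides on its side (horizontal distance between cartridge and well_mouth below 0.006 m and z of cartridge in the frame of well_mouth below -0.015 m and value of joint catch above 0.0012 m), for 0.05 s.
At the end, for the whole second after the job is handed in: The cartridge stands upright (within 0.06 rad) on the well's axis (within 4 mm), its underside more than 42 mm below the rim and resting on the seal (seal pressed more than 0.07 mm), the sprung ball back out in its groove (pressed in less than 1.5 mm), at rest and let go (horizontal distance between cartridge and well_mouth below 0.004 m and z of cartridge in the frame of well_mouth below -0.042 m and value of joint catch below 0.0015 m and value of joint seal above 7e-05 m and angle between cartridge's own z axis and vertical below 0.06 rad and linear speed of cartridge below 0.02 m/s and contact force between the fingers and cartridge below 0.1 N); the robot touches nothing.
It fails at once if the seal is crushed (pressed down more than 1.5 mm, about 22 N) (value of joint seal above 0.0015 m).
It fails at once if the cartridge is jammed against the filter unit with more than 40 N (contact force between cartridge and filter_unit above 40 N).
It fails at once if a bystander is shifted by more than 20 mm (distance of any of mug, olive_jar, salt_shaker from where it was at the start of the episode above 0.02 m).
It also fails if it takes over 45 s, if anything falls off the work surface, if the arm or the gripper's body presses on something with over 40 N, if the wrist force passes 120 N, or if a joint passes its speed limit or range.

## Working session

There is one attempt and no reset: what is moved stays moved. The work goes in short steps, Python scripts to look and compute and a tool call to move; the robot and the scene stay as the last step left them, time stands still between calls to the robot, and variables do not carry over. Pictures are saved under pics/ and viewed, and the job is handed in when it is done.

Besides the shell and the picture viewer there is one more tool, called after "Emit:" by a JSON object that holds its "method" and its "body". arm_command: Moves the arm, as the interface text tells. Its arguments: {"type":"object","properties":{"rows":{"type":"array","items":{"type":"object","properties":{"delta_rot":{"type":"array","items":{"type":"number"}},"xyz":{"type":"array","items":{"type":"number"}},"gripper":{"type":"number"}}}},"force":{"type":"number"}},"required":["rows"]}

```bash
mkdir -p pics; ls; python3 - <<'E'
from workcell import bot, read_camera
import cv2, numpy as np, pickle
s=bot.read_state(); print(s)
for n in("scene","top"):
    d=read_camera(n); pickle.dump(d,open(n+'.pkl','wb'))
    cv2.imwrite(f'pics/{n}0.png',d['pixels'][:,:,::-1])
    print(d['intrinsics'],d['camera_from_world'],(d['range_z']>0).mean())
E
```

```text
pics
{'time': 0.0, 'q': array([ 1.18309679e+00,  2.64758400e-01,  1.60539655e+00, -6.02733870e-06,
        1.27366441e+00, -3.69139704e-02]), 'joint_vel': array([ 0.00227648, -0.00159287, -0.00067798,  0.00249652,  0.00064367,
       -0.00046486]), 'joint_torque': array([ 2.40335838e-03, -5.15111625e+01, -3.67323303e+01,  3.38755844e-04,
        1.27607936e-02, -3.83983729e-05]), 'tool_pos': array([0.23169022, 0.63321338, 0.22994629]), 'tcp_rot': array([ 2.57399419,  1.79903711, -0.00293282]), 'wrist_force': array([ 0.44140093,  0.738412  , -0.38878593]), 'torque': array([ 0.05273549, -0.04703022, -0.05023905]), 'width': 1.002158193538045}
[[438.97742237   0.         275.36513832]
 [  0.         438.97742237 212.90733398]
 [  0.           0.           1.        ]] [[ 0.47281959 -0.88099578  0.01697283 -0.25506253]
 [ 0.52702303  0.29817873  0.79582421 -0.41665973]
 [-0.7061787  -0.3673362   0.60528981 -0.48513879]
 [ 0.          0.          0.          1.        ]] 0.9944982993197279
[[506.31793704   0.         275.55931307]
 [  0.         506.31793704 214.74297917]
 [  0.           0.           1.        ]] [[-0.02090479 -0.99970055  0.01272003  0.06253586]
 [ 0.99086279 -0.01902103  0.13352577 -0.61307195]
 [-0.13324384  0.01539513  0.99096371 -0.94893138]
 [ 0.          0.          0.          1.        ]] 0.9960841836734694
```

View pics/scene0.png

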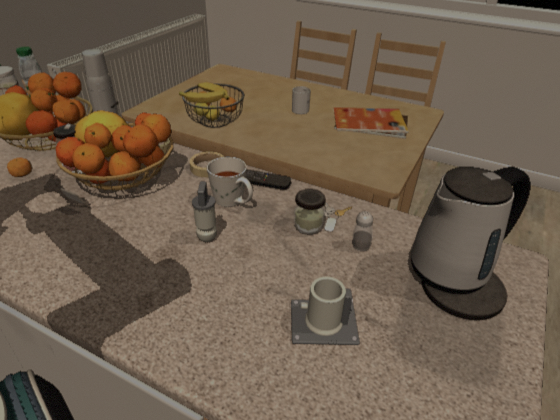

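View pics/top0.png

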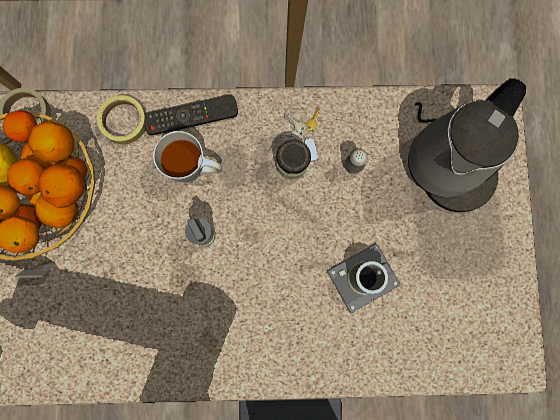

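The scene view shows the cartridge at about (205,215) and the well at (326,300). In the top view they are at (200,230) and (370,277). The mug (180,157), jar (293,157) and shaker (357,158) are farther back. Next I measure the positions.

```bash
cat > h.py <<'E'
import numpy as np, cv2, pickle
def cloud(d):
    K=d['intrinsics'];z=d['range_z'].astype(float);T=np.linalg.inv(d['camera_from_world'])
    v,u=np.mgrid[:z.shape[0],:z.shape[1]]
    P=np.stack([(u-K[0,2])/K[0,0]*z,-(v-K[1,2])/K[1,1]*z,-z],-1)
    W=P@T[:3,:3].T+T[:3,3]; W[z<=0]=np.nan; return W
E
python3 - <<'E'
import pickle,cv2,numpy as np
from h import *
dt=pickle.load(open('top.pkl','rb'));ds=pickle.load(open('scene.pkl','rb'))
W=cloud(dt);S=cloud(ds)
cv2.imwrite('pics/crops.png',np.hstack([cv2.resize(dt['pixels'][195:265,165:235,::-1],(390,390),interpolation=0),cv2.resize(dt['pixels'][235:315,325:405,::-1],(390,390),interpolation=0)]))
print('table z',np.nanmedian(W[300:380,300:500,2]))
def sub(W,r):
    a=W[r[0]:r[1],r[2]:r[3]].reshape(-1,3); return a[~np.isnan(a[:,0])]
c=sub(W,(195,265,165,235)); s=sub(S,(170,250,180,230))
print('hist',np.histogram(c[:,2],bins=np.arange(0,.16,.01)))
for nm,a in(('top',c),('scene',s)):
    f=a[(a[:,2]>.131)&(a[:,2]<.145)]
    print(nm,'fin',len(f),f.min(0),f.max(0),np.median(f[:,2]))
    if len(f)>5:
        r=cv2.minAreaRect((f[:,:2]*1000).astype(np.float32)); print(r)
    g=a[(a[:,2]>.094)&(a[:,2]<.104)]
    print('collar',len(g),g.min(0),g.max(0), cv2.minEnclosingCircle((g[:,:2]*1000).astype(np.float32)))
w=sub(W,(235,315,325,405)); ws=sub(S,(265,345,285,365))
for nm,a in(('top',w),('scene',ws)):
    g=a[(a[:,2]>.083)&(a[:,2]<.095)]
    print(nm,'rim',len(g),np.median(g[:,2]),cv2.minEnclosingCircle((g[:,:2]*1000).astype(np.float32)))
    q=g[:,:2]; A=np.c_[2*q,np.ones(len(q))]; x=np.linalg.lstsq(A,(q**2).sum(1),rcond=None)[0]; print('circ',x[:2],np.sqrt(x[2]+x[:2]@x[:2]))
    g=a[(a[:,2]>.004)&(a[:,2]<.012)]; print('plate',cv2.minAreaRect((g[:,:2]*1000).astype(np.float32)))
E
```

```text
table z 0.0008365756835071458
hist (array([2907,   10,   29,    5,   11,   12,   21,   10,    2,  112,  238,
          9,   15,  167,   17]), array([0.  , 0.01, 0.02, 0.03, 0.04, 0.05, 0.06, 0.07, 0.08, 0.09, 0.1 ,
       0.11, 0.12, 0.13, 0.14, 0.15]))
top fin 181 [0.56121753 0.18002518 0.13158375] [0.59869802 0.20749938 0.1416009 ] 0.13750306518685318
((579.750732421875, 193.76390075683594), (40.15492248535156, 13.898049354553223), 27.617351531982422)
collar 334 [0.55698746 0.16981345 0.09403302] [0.603004   0.21733178 0.10394719] ((579.2920532226562, 194.01797485351562), 24.211082458496094)
scene fin 90 [0.55969761 0.17856852 0.13136384] [0.59699609 0.20518737 0.13902405] 0.13665578796976566
((578.24951171875, 191.24600219726562), (39.066104888916016, 13.582090377807617), 28.349822998046875)
collar 227 [0.55441513 0.16835171 0.09407412] [0.69136273 0.25663045 0.10383716] ((622.589111328125, 218.3908233642578), 75.25611877441406)
top rim 343 0.08837736822293751 ((491.2321472167969, -124.59230041503906), 32.1796875)
circ [ 0.48957837 -0.12225858] 0.02671682593841341
plate ((496.06268310546875, -126.18380737304688), (159.35044860839844, 157.59854125976562), 87.98489379882812)
scene rim 382 0.08714448106630196 ((488.968017578125, -123.86287689208984), 30.84401512145996)
circ [ 0.48863087 -0.12428358] 0.026762535282880865
plate ((489.567626953125, -124.16635131835938), (97.09901428222656, 116.18673706054688), 27.26085662841797)
```

View pics/crops.png

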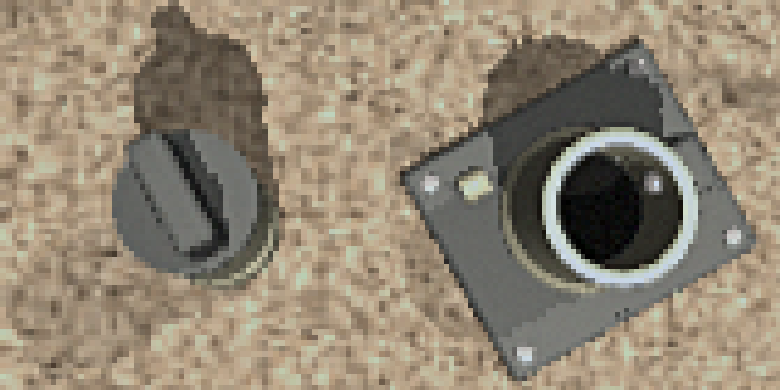

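```bash
cat > plan.py <<'E'
import sys,numpy as np
from scipy.spatial.transform import Rotation as R
from workcell import bot
def plan(p,jaw_deg):
    s=bot.read_state();M=R.from_rotvec(s['tcp_rot']);print('t',s['time'],'pos',s['tool_pos'],'F',s['wrist_force'],'w',s['width'],'q6',s['q'][5])
    m=M.as_matrix();print('tool x',m[:,0],'z',m[:,2],'jaw deg',np.degrees(np.arctan2(m[1,0],m[0,0])))
    best=None
    for j in(jaw_deg,jaw_deg+180):
        a=np.radians(j);x=np.array([np.cos(a),np.sin(a),0]);z=np.array([0,0,-1.]);T=R.from_matrix(np.c_[x,np.cross(z,x),z])
        d=(M.inv()*T).as_rotvec(); print('jaw',j,'delta_rot',d.round(4),'shift after turn',(T.inv().apply(np.array(p)-s['tool_pos'])).round(4),'shift now axes',M.inv().apply(np.array(p)-s['tool_pos']).round(4))
if __name__=='__main__': plan([float(v) for v in sys.argv[1:4]],float(sys.argv[4]))
E
python3 plan.py 0.579 0.193 0.2 118
```

```text
t 0.1 pos [0.23171997 0.63325603 0.23005894] F [ 0.4458971   0.18571184 -0.6274751 ] w 0.9997227278493562 q6 -0.03688964438053216
tool x [ 0.34364746  0.93909645 -0.00207064] z [-7.48170311e-04 -1.93113712e-03 -9.99997855e-01] jaw deg 69.90070131090647
jaw 118.0 delta_rot [-0.0009  0.0019 -0.8395] shift after turn [-0.5518  0.0999  0.0301] shift now axes [-0.294   0.4774  0.0306]
jaw 298.0 delta_rot [2.4000e-03 1.1000e-03 2.3021e+00] shift after turn [ 0.5518 -0.0999  0.0301] shift now axes [-0.294   0.4774  0.0306]
```

Emit:
{"method": "arm_command", "body": {"rows": [{"xyz": [-0.012,0.02,0.001],"gripper": 0.085},{"xyz": [-0.025,0.041,0.002],"gripper": 0.085},{"xyz": [-0.025,0.041,0.002],"gripper": 0.085},{"xyz": [-0.025,0.041,0.002],"gripper": 0.085},{"xyz": [-0.025,0.041,0.002],"gripper": 0.085},{"xyz": [-0.025,0.041,0.002],"gripper": 0.085},{"xyz": [-0.025,0.041,0.002],"gripper": 0.085},{"xyz": [-0.025,0.041,0.002],"gripper": 0.085},{"xyz": [-0.025,0.041,0.002],"gripper": 0.085},{"xyz": [-0.025,0.041,0.002],"gripper": 0.085},{"xyz": [-0.025,0.041,0.002],"gripper": 0.085},{"xyz": [-0.025,0.04,0.002],"gripper": 0.085}]}}

```text
invalid input
```

Emit:
{"method": "arm_command", "body": {"rows": [{"delta_rot": [0,0,0.1]},{"delta_rot": [0,0,0.14]},{"delta_rot": [0,0,0.14]},{"delta_rot": [0,0,0.14]},{"delta_rot": [0,0,0.14]},{"delta_rot": [0,0,0.14]},{"delta_rot": [0,0,0.14]},{"delta_rot": [0,0,0.14]},{"delta_rot": [0,0,0.14]},{"delta_rot": [0,0,0.14]},{"delta_rot": [0,0,0.14]},{"delta_rot": [0,0,0.14]}]}}

```text
invalid input
```

Emit:
{"method": "arm_command", "body": {"rows": [{"delta_rot": [0,0,0.14]},{"delta_rot": [0,0,0.14]},{"delta_rot": [0,0,0.14]},{"delta_rot": [0,0,0.14]},{"delta_rot": [0,0,0.1]},{"xyz": [0,0,0]}]}}

```text
invalid input
```

```bash
python3 plan.py 0.579 0.193 0.2 -62
```

```text
t 0.1 pos [0.23171997 0.63325603 0.23005894] F [ 0.4458971   0.18571184 -0.6274751 ] w 0.9997227278493562 q6 -0.03688964438053216
tool x [ 0.34364746  0.93909645 -0.00207064] z [-7.48170311e-04 -1.93113712e-03 -9.99997855e-01] jaw deg 69.90070131090647
jaw -62.0 delta_rot [2.4000e-03 1.1000e-03 2.3021e+00] shift after turn [ 0.5518 -0.0999  0.0301] shift now axes [-0.294   0.4774  0.0306]
jaw 118.0 delta_rot [-0.0009  0.0019 -0.8395] shift after turn [-0.5518  0.0999  0.0301] shift now axes [-0.294   0.4774  0.0306]
```

All three keys are probably needed in every row.

Emit:
{"method": "arm_command", "body": {"rows": [{"delta_rot": [0,0,0],"xyz": [-0.012,0.02,0.001],"gripper": 0.085},{"delta_rot": [0,0,0],"xyz": [-0.025,0.041,0.002],"gripper": 0.085},{"delta_rot": [0,0,0],"xyz": [-0.025,0.041,0.002],"gripper": 0.085},{"delta_rot": [0,0,0],"xyz": [-0.025,0.041,0.003],"gripper": 0.085},{"delta_rot": [0,0,0],"xyz": [-0.025,0.041,0.002],"gripper": 0.085},{"delta_rot": [0,0,0],"xyz": [-0.025,0.041,0.003],"gripper": 0.085},{"delta_rot": [0,0,0],"xyz": [-0.025,0.041,0.002],"gripper": 0.085},{"delta_rot": [0,0,0],"xyz": [-0.025,0.041,0.003],"gripper": 0.085},{"delta_rot": [0,0,0],"xyz": [-0.025,0.041,0.002],"gripper": 0.085},{"delta_rot": [0,0,0],"xyz": [-0.025,0.041,0.003],"gripper": 0.085},{"delta_rot": [0,0,0],"xyz": [-0.025,0.041,0.002],"gripper": 0.085},{"delta_rot": [0,0,0],"xyz": [-0.025,0.041,0.002],"gripper": 0.085}]}}

```text
time: 1.3
tool_pos: [0.5762, 0.2007, 0.2037]
tcp_rot: [-2.575, -1.799, 0.001]
wrist_force: [-0.1, 0.4, 0.2]
width: 0.99
```

Emit:
{"method": "arm_command", "body": {"rows": [{"delta_rot": [0,0,0.1],"xyz": [0,0,0],"gripper": 0.085},{"delta_rot": [0,0,0.14],"xyz": [0,0,0],"gripper": 0.085},{"delta_rot": [0,0,0.14],"xyz": [0,0,0],"gripper": 0.085},{"delta_rot": [0,0,0.14],"xyz": [0,0,0],"gripper": 0.085},{"delta_rot": [0,0,0.14],"xyz": [0,0,0],"gripper": 0.085},{"delta_rot": [0,0,0.14],"xyz": [0,0,0],"gripper": 0.085},{"delta_rot": [0,0,0.14],"xyz": [0,0,0],"gripper": 0.085},{"delta_rot": [0,0,0.14],"xyz": [0,0,0],"gripper": 0.085},{"delta_rot": [0,0,0.14],"xyz": [0,0,0],"gripper": 0.085}]}}

```text
time: 2.2
tool_pos: [0.5752, 0.2024, 0.2036]
tcp_rot: [3.141, -0.009, -0.002]
wrist_force: [0.0, 0.3, -0.3]
width: 0.995
```

Emit:
{"method": "arm_command", "body": {"rows": [{"delta_rot": [0,0,0.14],"xyz": [0,0,0],"gripper": 0.06},{"delta_rot": [0,0,0.14],"xyz": [0,0,0],"gripper": 0.06},{"delta_rot": [0,0,0.14],"xyz": [0,0,0],"gripper": 0.06},{"delta_rot": [0,0,0.14],"xyz": [0,0,0],"gripper": 0.06},{"delta_rot": [0,0,0.14],"xyz": [0,0,0],"gripper": 0.06},{"delta_rot": [0,0,0.14],"xyz": [0,0,0],"gripper": 0.06},{"delta_rot": [0,0,0.14],"xyz": [0,0,0],"gripper": 0.06},{"delta_rot": [0,0,0.1],"xyz": [0,0,0],"gripper": 0.06},{"delta_rot": [0,0,0],"xyz": [0,0,0],"gripper": 0.06},{"delta_rot": [0,0,0],"xyz": [0,0,0],"gripper": 0.06}]}}

```text
time: 3.2
tool_pos: [0.5754, 0.2024, 0.2038]
tcp_rot: [2.696, -1.612, -0.001]
wrist_force: [0.0, 0.2, -0.2]
width: 0.698
```

```bash
python3 plan.py 0.579 0.193 0.2 -62; python3 - <<'E'
from workcell import read_camera
import cv2,pickle,numpy as np
from h import *
o=[]
for n in("scene","top"):
    d=read_camera(n); pickle.dump(d,open(n+'1.pkl','wb')); o.append(d['pixels'][:,:,::-1])
cv2.imwrite('pics/a1.png',np.hstack([o[0][60:360,50:430],o[1][60:360,50:430]]))
# finger points below z .24 in both
for n in("scene1","top1"):
    d=pickle.load(open(n+'.pkl','rb'));W=cloud(d).reshape(-1,3)
    m=(abs(W[:,0]-.579)<.1)&(abs(W[:,1]-.193)<.1)&(W[:,2]>.18)&(W[:,2]<.24)
    f=W[m];print(n,m.sum(),f.mean(0),f.min(0),f.max(0))
E
```

```text
t 3.2 pos [0.57537981 0.20241063 0.20384165] F [ 0.04823798  0.23123546 -0.1541937 ] w 0.6980722594174414 q6 1.3750314145547717
tool x [ 4.73439342e-01 -8.80826410e-01 -1.57976520e-04] z [-7.58332646e-04 -2.28249330e-04 -9.99999686e-01] jaw deg -61.74221531071548
jaw -62.0 delta_rot [0.0008 0.0002 0.0045] shift after turn [0.01   0.0012 0.0038] shift now axes [0.01   0.0013 0.0038]
jaw 118.0 delta_rot [-2.0000e-04  1.2000e-03 -3.1371e+00] shift after turn [-0.01   -0.0012  0.0038] shift now axes [0.01   0.0013 0.0038]
scene1 229 [0.56980708 0.19982042 0.22618266] [0.54813722 0.16075198 0.20891038] [0.60187685 0.23909393 0.23986313]
top1 17 [0.58414731 0.16774491 0.22590456] [0.58050814 0.16266962 0.21258972] [0.59234508 0.17171884 0.23734517]
```

View pics/a1.png

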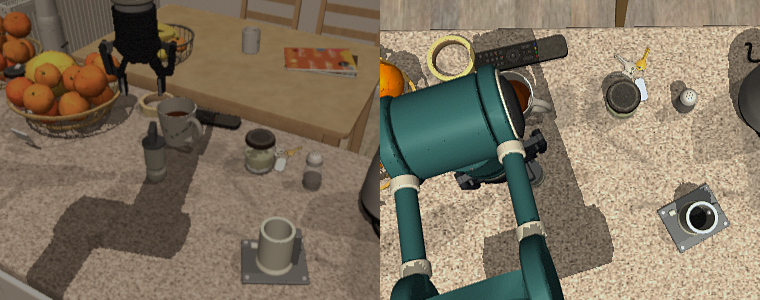

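The left panel shows the open gripper directly above the cartridge fin (155,130 in the crop), clear of the mug. Next I line up and descend.

Emit:
{"method": "arm_command", "body": {"rows": [{"delta_rot": [0,0,0.004],"xyz": [0.005,0.0006,0.004],"gripper": 0.06},{"delta_rot": [0,0,0],"xyz": [0.005,0.0006,0.01],"gripper": 0.06},{"delta_rot": [0,0,0],"xyz": [0,0,0.015],"gripper": 0.06},{"delta_rot": [0,0,0],"xyz": [0,0,0.015],"gripper": 0.06},{"delta_rot": [0,0,0],"xyz": [0,0,0.015],"gripper": 0.06},{"delta_rot": [0,0,0],"xyz": [0,0,0.015],"gripper": 0.06},{"delta_rot": [0,0,0],"xyz": [0,0,0.015],"gripper": 0.06},{"delta_rot": [0,0,0],"xyz": [0,0,0.008],"gripper": 0.06},{"delta_rot": [0,0,0],"xyz": [0,0,0],"gripper": 0.06},{"delta_rot": [0,0,0],"xyz": [0,0,0],"gripper": 0.06}]}}

```text
time: 4.3
tool_pos: [0.5795, 0.1932, 0.1074]
tcp_rot: [-2.691, 1.62, -0.0]
wrist_force: [-1.0, -0.7, 0.9]
width: 0.704
```

```bash
python3 plan.py 0.579 0.193 0.106 -62; python3 - <<'E'
from workcell import read_camera
import cv2
d=read_camera("scene"); cv2.imwrite('pics/a2.png',cv2.resize(d['pixels'][150:260,150:270,::-1],(600,550),interpolation=2))
E
```

```text
t 4.3 pos [0.57952947 0.19322492 0.10737445] F [-0.99968263 -0.71280087  0.8878047 ] w 0.7043725139093758 q6 1.3650145079069305
tool x [ 4.67867088e-01 -8.83798835e-01  8.55134986e-05] z [ 2.55805338e-04  3.86619687e-05 -9.99999967e-01] jaw deg -62.10406645989387
jaw -62.0 delta_rot [-0.0002 -0.0001 -0.0018] shift after turn [-0.      0.0006  0.0014] shift now axes [-0.      0.0006  0.0014]
jaw 118.0 delta_rot [-1.0000e-04  4.0000e-04  3.1398e+00] shift after turn [ 0.     -0.0006  0.0014] shift now axes [-0.      0.0006  0.0014]
```

View pics/a2.png

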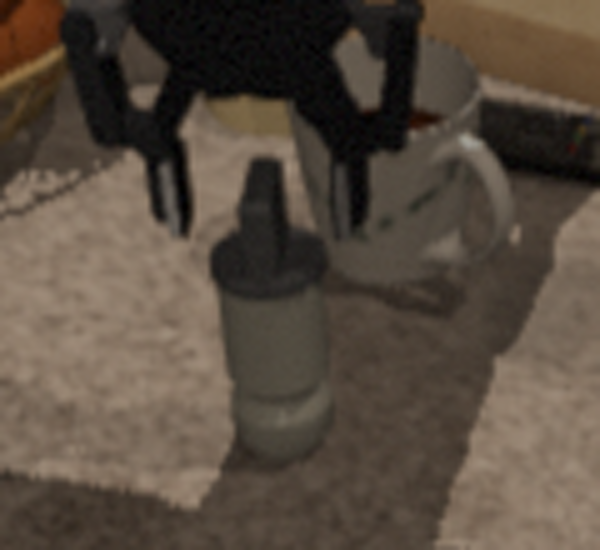

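The fin (262,200 in the crop) is centred between the fingertips (180,235) and (345,235). Closing now.

Emit:
{"method": "arm_command", "body": {"rows": [{"delta_rot": [0,0,0],"xyz": [0,0.0003,0.0015],"gripper": 0.03},{"delta_rot": [0,0,0],"xyz": [0,0,0],"gripper": 0.02},{"delta_rot": [0,0,0],"xyz": [0,0,0],"gripper": 0.015},{"delta_rot": [0,0,0],"xyz": [0,0,0],"gripper": 0.0},{"delta_rot": [0,0,0],"xyz": [0,0,0],"gripper": 0.0},{"delta_rot": [0,0,0],"xyz": [0,0,0],"gripper": 0.0},{"delta_rot": [0,0,0],"xyz": [0,0,0],"gripper": 0.0},{"delta_rot": [0,0,0],"xyz": [0,0,0],"gripper": 0.0},{"delta_rot": [0,0,0],"xyz": [0,0,0],"gripper": 0.0}], "force": 60}}

```text
time: 5.25
tool_pos: [0.5796, 0.1931, 0.1064]
tcp_rot: [-2.691, 1.62, -0.001]
wrist_force: [-0.8, -0.6, 5.5]
width: 0.156
```

Emit:
{"method": "arm_command", "body": {"rows": [{"delta_rot": [0,0,0],"xyz": [0,0,-0.003],"gripper": 0.0},{"delta_rot": [0,0,0],"xyz": [0,0,-0.007],"gripper": 0.0},{"delta_rot": [0,0,0],"xyz": [0,0,-0.01],"gripper": 0.0},{"delta_rot": [0,0,0],"xyz": [0,0,-0.02],"gripper": 0.0},{"delta_rot": [0,0,0],"xyz": [0,0,-0.03],"gripper": 0.0},{"delta_rot": [0,0,0],"xyz": [0,0,-0.03],"gripper": 0.0},{"delta_rot": [0,0,0],"xyz": [0,0,-0.02],"gripper": 0.0},{"delta_rot": [0,0,0],"xyz": [0,0,-0.01],"gripper": 0.0},{"delta_rot": [0,0,0],"xyz": [0,0,0],"gripper": 0.0},{"delta_rot": [0,0,0],"xyz": [0,0,0],"gripper": 0.0}]}}

```text
time: 6.25
tool_pos: [0.5784, 0.1928, 0.2348]
tcp_rot: [2.69, -1.62, -0.002]
wrist_force: [-0.8, 0.2, -2.8]
width: 0.152
```

```bash
python3 plan.py 0.489 -0.123 0.2364 -62; python3 - <<'E'
from workcell import read_camera
import cv2,pickle
from h import *
o=[]
d=read_camera("scene"); pickle.dump(d,open('s3.pkl','wb'));cv2.imwrite('pics/a3.png',cv2.resize(d['pixels'][60:260,100:270,::-1],(510,600),interpolation=2))
E
```

```text
t 6.25 pos [0.57838975 0.1927941  0.23479649] F [-0.78775952  0.16253736 -2.79436141] w 0.15191172646721685 q6 1.3648758990993515
tool x [ 4.67817424e-01 -8.83825075e-01 -3.08658339e-04] z [-1.47740704e-03 -4.32776567e-04 -9.99998815e-01] jaw deg -62.107284732521926
jaw -62.0 delta_rot [ 0.0015  0.0003 -0.0019] shift after turn [ 0.2369  0.2272 -0.0016] shift now axes [ 0.2373  0.2267 -0.0013]
jaw 118.0 delta_rot [ 5.0000e-04 -2.4000e-03  3.1397e+00] shift after turn [-0.2369 -0.2272 -0.0016] shift now axes [ 0.2373  0.2267 -0.0013]
```

View pics/a3.png

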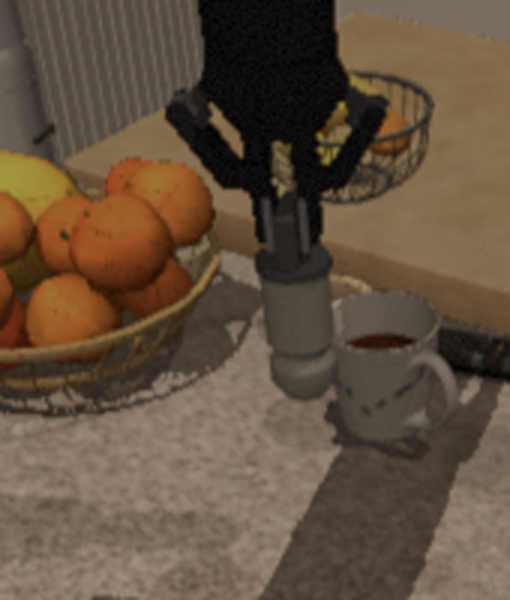

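The cartridge is lifted and hangs upright (crop 300,310). The mug has not moved. Now across to the well.

Emit:
{"method": "arm_command", "body": {"rows": [{"delta_rot": [0.0005,0,0],"xyz": [0.01,0.0096,0],"gripper": 0.0},{"delta_rot": [0,0,0],"xyz": [0.02,0.019,0],"gripper": 0.0},{"delta_rot": [0,0,0],"xyz": [0.026,0.025,0],"gripper": 0.0},{"delta_rot": [0,0,0],"xyz": [0.026,0.025,0],"gripper": 0.0},{"delta_rot": [0,0,0],"xyz": [0.026,0.025,0],"gripper": 0.0},{"delta_rot": [0,0,0],"xyz": [0.026,0.025,0],"gripper": 0.0},{"delta_rot": [0,0,0],"xyz": [0.026,0.025,0],"gripper": 0.0},{"delta_rot": [0,0,0],"xyz": [0.026,0.025,0],"gripper": 0.0},{"delta_rot": [0,0,0],"xyz": [0.026,0.025,0],"gripper": 0.0},{"delta_rot": [0,0,0],"xyz": [0.018,0.016,0],"gripper": 0.0},{"delta_rot": [0,0,0],"xyz": [0.007,0.007,0],"gripper": 0.0},{"delta_rot": [0,0,0],"xyz": [0,0,0],"gripper": 0.0}]}}

```text
time: 7.5
tool_pos: [0.4884, -0.1237, 0.2348]
tcp_rot: [2.689, -1.624, -0.002]
wrist_force: [0.3, 0.6, -3.0]
width: 0.154
```

Emit:
{"method": "arm_command", "body": {"rows": [{"delta_rot": [0,0,0],"xyz": [0,0,0],"gripper": 0.0},{"delta_rot": [0,0,0],"xyz": [0,0,0],"gripper": 0.0}]}}

```text
time: 7.7
tool_pos: [0.4897, -0.1216, 0.2354]
tcp_rot: [-2.692, 1.619, 0.001]
wrist_force: [0.2, 0.3, -1.0]
width: 0.154
```

```bash
python3 plan.py 0.489 -0.123 0.2364 -62; python3 - <<'E'
from workcell import read_camera
import cv2,pickle
from h import *
o=[]
for n in("scene","top"):
    d=read_camera(n); pickle.dump(d,open(n+'4.pkl','wb'));o.append(d)
cv2.imwrite('pics/a4.png',np.hstack([cv2.resize(o[0]['pixels'][180:360,260:390,::-1],(430,595),interpolation=2),cv2.resize(o[1]['pixels'][190:350,310:410,::-1],(370,592),interpolation=2)[:595] if 0 else cv2.resize(o[1]['pixels'][190:350,310:410,::-1],(370,595),interpolation=2)]))
E
```

```text
t 7.7 pos [ 0.4896527  -0.12156128  0.23539534] F [ 0.20612279  0.34313321 -1.01457252] w 0.15360576573927906 q6 0.7894558125856304
tool x [ 4.68691978e-01 -8.83361386e-01 -7.00514256e-04] z [ 4.99289454e-05  8.19500747e-04 -9.99999663e-01] jaw deg -62.050569074760865
jaw -62.0 delta_rot [-0.0004  0.0007 -0.0009] shift after turn [ 0.001   0.0013 -0.001 ] shift now axes [ 0.001   0.0013 -0.001 ]
jaw 118.0 delta_rot [1.1000e-03 7.0000e-04 3.1407e+00] shift after turn [-0.001  -0.0013 -0.001 ] shift now axes [ 0.001   0.0013 -0.001 ]
```

View pics/a4.png

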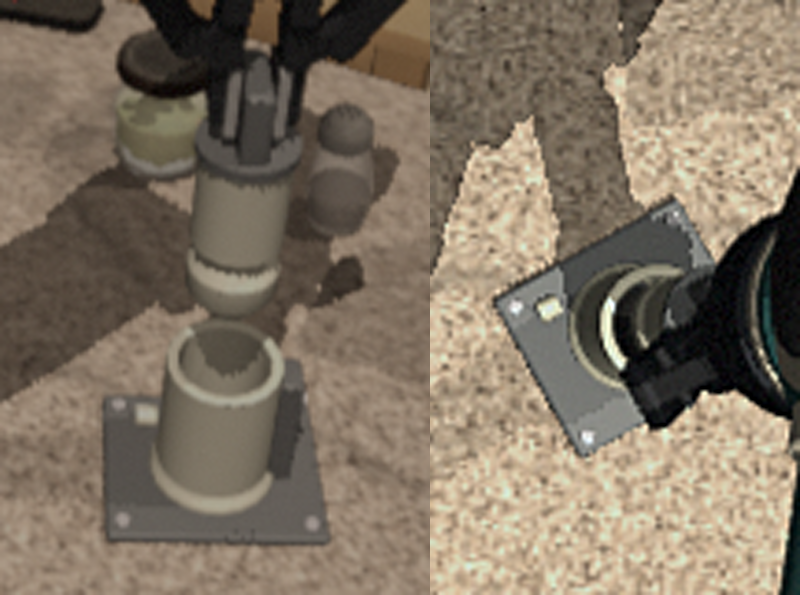

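The cartridge hangs just above the well mouth, with its foot at (232,300) in the left crop and the mouth at (225,365). I fit both axes in the scene view so that the camera bias cancels.

```bash
cat > fit.py <<'E'
from h import *
from scipy.optimize import least_squares
import sys
d=pickle.load(open(sys.argv[1],'rb'));z0=float(sys.argv[2]) if len(sys.argv)>2 else .129
W=cloud(d);cx,cy=.489,-.123
C=np.linalg.inv(d['camera_from_world'])[:3,3]
P=W.reshape(-1,3);P=P[~np.isnan(P[:,0])];P=P[np.hypot(P[:,0]-cx,P[:,1]-cy)<.034]
def fit(lo,hi,r):
    q=P[(P[:,2]>lo)&(P[:,2]<hi)]
    # front-facing points only
    v=(C[:2]-np.array([cx,cy]));v/=np.hypot(*v)
    f=least_squares(lambda p:np.hypot(q[:,0]-p[0],q[:,1]-p[1])-r,[cx,cy],loss='soft_l1',f_scale=.001)
    e=f.fun; print(f'z {lo:.3f}-{hi:.3f} n{len(q)} centre {f.x.round(4)} res {np.median(abs(np.hypot(q[:,0]-f.x[0],q[:,1]-f.x[1])-r)):.4f}'); return f.x
a=fit(z0+.046,z0+.066,.022);b=fit(z0+.066,z0+.090,.022);c=fit(z0+.046,z0+.09,.022)
w=fit(.02,.08,.030);fit(.02,.05,.03);fit(.05,.08,.03)
g=P[(P[:,2]>.084)&(P[:,2]<.092)];print('rim',cv2.minEnclosingCircle((g[:,:2]*1000).astype(np.float32)))
g=P[(P[:,2]>z0+.01)&(P[:,2]<z0+.16)]
h=np.histogram(g[:,2],bins=np.arange(z0-.01,z0+.15,.004));print(list(zip(h[1].round(3),h[0])))
print('cart-well',(c-w).round(4),'tilt vec',(b-a)/.022)
E
python3 fit.py scene4.pkl .129
```

```text
z 0.175-0.195 n280 centre [ 0.4906 -0.1215] res 0.0004
z 0.195-0.219 n357 centre [ 0.4905 -0.1215] res 0.0004
z 0.175-0.219 n637 centre [ 0.4905 -0.1215] res 0.0004
z 0.020-0.080 n1236 centre [ 0.4897 -0.1241] res 0.0012
z 0.020-0.050 n480 centre [ 0.4903 -0.1239] res 0.0006
z 0.050-0.080 n756 centre [ 0.489  -0.1245] res 0.0022
rim ((489.3609313964844, -123.80429077148438), 30.583833694458008)
[(np.float64(0.119), np.int64(0)), (np.float64(0.123), np.int64(0)), (np.float64(0.127), np.int64(0)), (np.float64(0.131), np.int64(0)), (np.float64(0.135), np.int64(0)), (np.float64(0.139), np.int64(34)), (np.float64(0.143), np.int64(54)), (np.float64(0.147), np.int64(50)), (np.float64(0.151), np.int64(52)), (np.float64(0.155), np.int64(108)), (np.float64(0.159), np.int64(70)), (np.float64(0.163), np.int64(14)), (np.float64(0.167), np.int64(14)), (np.float64(0.171), np.int64(55)), (np.float64(0.175), np.int64(50)), (np.float64(0.179), np.int64(53)), (np.float64(0.183), np.int64(60)), (np.float64(0.187), np.int64(59)), (np.float64(0.191), np.int64(58)), (np.float64(0.195), np.int64(55)), (np.float64(0.199), np.int64(60)), (np.float64(0.203), np.int64(53)), (np.float64(0.207), np.int64(65)), (np.float64(0.211), np.int64(61)), (np.float64(0.215), np.int64(63)), (np.float64(0.219), np.int64(32)), (np.float64(0.223), np.int64(74)), (np.float64(0.227), np.int64(266)), (np.float64(0.231), np.int64(23)), (np.float64(0.235), np.int64(37)), (np.float64(0.239), np.int64(50)), (np.float64(0.243), np.int64(56)), (np.float64(0.247), np.int64(70)), (np.float64(0.251), np.int64(57)), (np.float64(0.255), np.int64(68)), (np.float64(0.259), np.int64(73)), (np.float64(0.263), np.int64(191)), (np.float64(0.267), np.int64(49)), (np.float64(0.271), np.int64(48)), (np.float64(0.275), np.int64(51))]
cart-well [0.0008 0.0026] tilt vec [-0.00482693  0.00119308]
```

```bash
python3 - <<'E'
from h import *
from scipy.optimize import least_squares
for n in('scene','scene4'):
    d=pickle.load(open(n+'.pkl','rb'));P=cloud(d).reshape(-1,3);P=P[~np.isnan(P[:,0])]
    C=np.linalg.inv(d['camera_from_world'])[:3,3]
    c=np.array([.489,-.124])
    for it in range(3):
        q=P[(P[:,2]>.02)&(P[:,2]<.08)]; r=q[:,:2]-c; rho=np.hypot(*r.T); ang=np.degrees(np.arctan2(r[:,1],r[:,0]))
        rel=(ang+62+180)%360-180
        q=q[(abs(rho-.03)<.0035)&(abs(rel)>25)&((r@(C[:2]-c))>0)]
        f=least_squares(lambda p:np.hypot(q[:,0]-p[0],q[:,1]-p[1])-.03,c,loss='soft_l1',f_scale=.001); c=f.x
    print(n,'wall',len(q),c.round(4))
    # rim pixels: fit mean radius 26.75
    g=P[(abs(P[:,2]-.0875)<.003)&(np.hypot(P[:,0]-c[0],P[:,1]-c[1])<.032)]
    f=least_squares(lambda p:np.maximum(np.hypot(g[:,0]-p[0],g[:,1]-p[1])-.03,0)+np.maximum(.0235-np.hypot(g[:,0]-p[0],g[:,1]-p[1]),0),c,loss='soft_l1',f_scale=.001)
    print('rim annulus',f.x.round(4),len(g))
E
```

```text
scene wall 799 [ 0.4907 -0.1236]
rim annulus [ 0.4894 -0.1243] 341
scene4 wall 799 [ 0.4906 -0.1236]
rim annulus [ 0.4894 -0.1238] 329
```

Emit:
{"method": "arm_command", "body": {"rows": [{"delta_rot": [0,0.0005,0],"xyz": [0.0017,0.0013,0.005],"gripper": 0.0},{"delta_rot": [0,0,0],"xyz": [0,0,0.01],"gripper": 0.0},{"delta_rot": [0,0,0],"xyz": [0,0,0.01],"gripper": 0.0},{"delta_rot": [0,0,0],"xyz": [0,0,0.01],"gripper": 0.0},{"delta_rot": [0,0,0],"xyz": [0,0,0.005],"gripper": 0.0},{"delta_rot": [0,0,0],"xyz": [0,0,0],"gripper": 0.0},{"delta_rot": [0,0,0],"xyz": [0,0,0],"gripper": 0.0},{"delta_rot": [0,0,0],"xyz": [0,0,0],"gripper": 0.0}]}}

```text
time: 8.6
tool_pos: [0.4897, -0.1248, 0.1962]
tcp_rot: [-2.691, 1.62, -0.003]
wrist_force: [-0.1, 0.3, -2.1]
width: 0.155
```

```bash
python3 plan.py 0.489 -0.1237 0.19 -62; python3 - <<'E'
from workcell import read_camera
import cv2,pickle
from h import *
d=read_camera('scene'); pickle.dump(d,open('scene5.pkl','wb'))
cv2.imwrite('pics/a5.png',cv2.resize(d['pixels'][200:360,270:390,::-1],(450,600),interpolation=2))
E
python3 fit.py scene5.pkl .088 | head -3
```

```text
t 8.6 pos [ 0.48970794 -0.12477163  0.19622838] F [-0.09920931  0.33938779 -2.10131975] w 0.1550238414464415 q6 0.7853170165814354
tool x [ 0.46771691 -0.88387748  0.00122211] z [ 1.65162177e-03 -5.08683430e-04 -9.99998507e-01] jaw deg -62.113779539712816
jaw -62.0 delta_rot [-0.0012 -0.0012 -0.002 ] shift after turn [-0.0013  0.0001  0.0062] shift now axes [-0.0013  0.0001  0.0062]
jaw 118.0 delta_rot [-1.9000e-03  1.9000e-03  3.1396e+00] shift after turn [ 0.0013 -0.0001  0.0062] shift now axes [-0.0013  0.0001  0.0062]
z 0.134-0.154 n251 centre [ 0.4907 -0.1248] res 0.0004
z 0.154-0.178 n323 centre [ 0.4907 -0.1247] res 0.0004
z 0.134-0.178 n574 centre [ 0.4907 -0.1247] res 0.0004
```

View pics/a5.png

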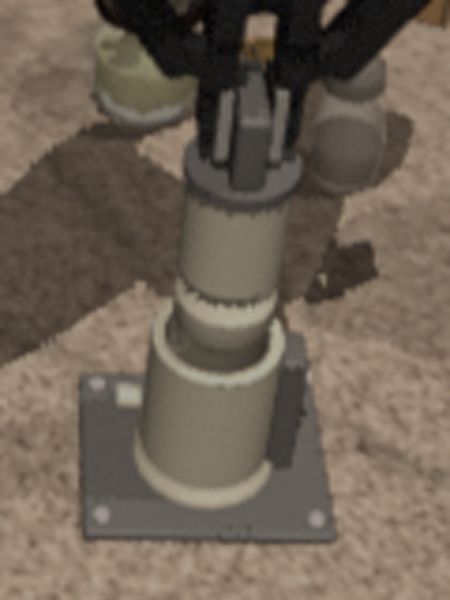

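The foot is centred over the mouth to within about 1 mm. I trim 0.9 mm and go down in small steps.

Emit:
{"method": "arm_command", "body": {"rows": [{"delta_rot": [-0.001,-0.001,0],"xyz": [-0.0009,0,0.002],"gripper": 0.0},{"delta_rot": [0,0,0],"xyz": [0,0,0.003],"gripper": 0.0},{"delta_rot": [0,0,0],"xyz": [0,0,0.003],"gripper": 0.0},{"delta_rot": [0,0,0],"xyz": [0,0,0.002],"gripper": 0.0},{"delta_rot": [0,0,0],"xyz": [0,0,0],"gripper": 0.0}]}}

```text
time: 9.15
tool_pos: [0.4885, -0.1237, 0.1851]
tcp_rot: [2.691, -1.62, -0.003]
wrist_force: [0.2, 0.7, -1.6]
width: 0.149
```

Emit:
{"method": "arm_command", "body": {"rows": [{"delta_rot": [0,0,0],"xyz": [0,0,0.002],"gripper": 0.0},{"delta_rot": [0,0,0],"xyz": [0,0,0.002],"gripper": 0.0},{"delta_rot": [0,0,0],"xyz": [0,0,0.001],"gripper": 0.0},{"delta_rot": [0,0,0],"xyz": [0,0,0],"gripper": 0.0}]}}

```text
time: 9.55
tool_pos: [0.4887, -0.1238, 0.1804]
tcp_rot: [2.691, -1.62, -0.002]
wrist_force: [-0.4, -0.1, -1.5]
width: 0.151
```

Emit:
{"method": "arm_command", "body": {"rows": [{"delta_rot": [0,0,0],"xyz": [0,0,0.002],"gripper": 0.0},{"delta_rot": [0,0,0],"xyz": [0,0,0.001],"gripper": 0.0},{"delta_rot": [0,0,0],"xyz": [0,0,0],"gripper": 0.0}]}}

```text
time: 9.85
tool_pos: [0.4887, -0.1238, 0.1774]
tcp_rot: [2.691, -1.621, -0.002]
wrist_force: [0.1, -0.0, -1.9]
width: 0.155
```

Emit:
{"method": "arm_command", "body": {"rows": [{"delta_rot": [0,0,0],"xyz": [0,0,0.002],"gripper": 0.0},{"delta_rot": [0,0,0],"xyz": [0,0,0.001],"gripper": 0.0},{"delta_rot": [0,0,0],"xyz": [0,0,0],"gripper": 0.0}]}}

```text
time: 10.15
tool_pos: [0.4887, -0.1238, 0.1744]
tcp_rot: [2.691, -1.621, -0.002]
wrist_force: [-0.4, -0.5, -1.9]
width: 0.153
```

Emit:
{"method": "arm_command", "body": {"rows": [{"delta_rot": [0,0,0],"xyz": [0,0,0.002],"gripper": 0.0},{"delta_rot": [0,0,0],"xyz": [0,0,0.001],"gripper": 0.0},{"delta_rot": [0,0,0],"xyz": [0,0,0],"gripper": 0.0}]}}

```text
time: 10.45
tool_pos: [0.4887, -0.1237, 0.1714]
tcp_rot: [2.691, -1.62, -0.002]
wrist_force: [-0.7, 0.0, -1.2]
width: 0.153
```

Emit:
{"method": "arm_command", "body": {"rows": [{"delta_rot": [0,0,0],"xyz": [0,0,0.002],"gripper": 0.0},{"delta_rot": [0,0,0],"xyz": [0,0,0.001],"gripper": 0.0},{"delta_rot": [0,0,0],"xyz": [0,0,0],"gripper": 0.0}]}}

```text
time: 10.75
tool_pos: [0.4887, -0.1238, 0.1684]
tcp_rot: [2.691, -1.62, -0.002]
wrist_force: [0.2, -0.2, -1.3]
width: 0.155
```

Emit:
{"method": "arm_command", "body": {"rows": [{"delta_rot": [0,0,0],"xyz": [0,0,0.002],"gripper": 0.0},{"delta_rot": [0,0,0],"xyz": [0,0,0.001],"gripper": 0.0},{"delta_rot": [0,0,0],"xyz": [0,0,0],"gripper": 0.0}]}}

```text
time: 11.05
tool_pos: [0.4887, -0.1238, 0.1654]
tcp_rot: [2.691, -1.62, -0.002]
wrist_force: [0.4, 0.2, -1.5]
width: 0.15
```

Emit:
{"method": "arm_command", "body": {"rows": [{"delta_rot": [0,0,0],"xyz": [0,0,0.002],"gripper": 0.0},{"delta_rot": [0,0,0],"xyz": [0,0,0.001],"gripper": 0.0},{"delta_rot": [0,0,0],"xyz": [0,0,0],"gripper": 0.0}]}}

```text
time: 11.35
tool_pos: [0.4886, -0.1238, 0.1624]
tcp_rot: [2.691, -1.62, -0.002]
wrist_force: [0.4, 0.9, -1.9]
width: 0.154
```

Emit:
{"method": "arm_command", "body": {"rows": [{"delta_rot": [0,0,0],"xyz": [0,0,0.002],"gripper": 0.0},{"delta_rot": [0,0,0],"xyz": [0,0,0.001],"gripper": 0.0},{"delta_rot": [0,0,0],"xyz": [0,0,0],"gripper": 0.0}]}}

```text
time: 11.65
tool_pos: [0.4886, -0.1233, 0.1595]
tcp_rot: [-2.691, 1.621, 0.003]
wrist_force: [-1.0, 2.4, -0.4]
width: 0.155
```

The ball is felt: a sideways push away from the rib begins at TCP z of about 0.161. Home should be near 0.135.

Emit:
{"method": "arm_command", "body": {"rows": [{"delta_rot": [0,0,0],"xyz": [0,0,0.001],"gripper": 0.0},{"delta_rot": [0,0,0],"xyz": [0,0,0.001],"gripper": 0.0},{"delta_rot": [0,0,0],"xyz": [0,0,0],"gripper": 0.0}]}}

```text
time: 11.95
tool_pos: [0.4889, -0.1233, 0.1581]
tcp_rot: [-2.691, 1.62, 0.002]
wrist_force: [-1.9, 5.2, 3.8]
width: 0.152
```

Emit:
{"method": "arm_command", "body": {"rows": [{"delta_rot": [0,0,0],"xyz": [0,0,0.001],"gripper": 0.0},{"delta_rot": [0,0,0],"xyz": [0,0,0.001],"gripper": 0.0},{"delta_rot": [0,0,0],"xyz": [0,0,0],"gripper": 0.0}]}}

```text
time: 12.25
tool_pos: [0.4888, -0.1234, 0.1557]
tcp_rot: [-2.691, 1.62, 0.002]
wrist_force: [-1.2, 4.4, 1.9]
width: 0.154
```

Emit:
{"method": "arm_command", "body": {"rows": [{"delta_rot": [0,0,0],"xyz": [0,0,0.001],"gripper": 0.0},{"delta_rot": [0,0,0],"xyz": [0,0,0.001],"gripper": 0.0},{"delta_rot": [0,0,0],"xyz": [0,0,0],"gripper": 0.0}]}}

```text
time: 12.55
tool_pos: [0.4887, -0.1234, 0.1533]
tcp_rot: [-2.691, 1.621, 0.002]
wrist_force: [-0.3, 4.0, -0.0]
width: 0.153
```

Emit:
{"method": "arm_command", "body": {"rows": [{"delta_rot": [0,0,0],"xyz": [0,0,0.001],"gripper": 0.0},{"delta_rot": [0,0,0],"xyz": [0,0,0.001],"gripper": 0.0},{"delta_rot": [0,0,0],"xyz": [0,0,0.001],"gripper": 0.0}]}}

```text
time: 12.85
tool_pos: [0.4887, -0.1235, 0.1506]
tcp_rot: [-2.691, 1.621, 0.002]
wrist_force: [-0.9, 4.8, 2.4]
width: 0.157
```

Emit:
{"method": "arm_command", "body": {"rows": [{"delta_rot": [0,0,0],"xyz": [0,0,0.001],"gripper": 0.0},{"delta_rot": [0,0,0],"xyz": [0,0,0.001],"gripper": 0.0},{"delta_rot": [0,0,0],"xyz": [0,0,0.001],"gripper": 0.0}]}}

```text
time: 13.15
tool_pos: [0.4886, -0.1235, 0.1475]
tcp_rot: [-2.691, 1.621, 0.002]
wrist_force: [-0.6, 5.3, 2.4]
width: 0.153
```

Emit:
{"method": "arm_command", "body": {"rows": [{"delta_rot": [0,0,0],"xyz": [0,0,0.001],"gripper": 0.0},{"delta_rot": [0,0,0],"xyz": [0,0,0.001],"gripper": 0.0},{"delta_rot": [0,0,0],"xyz": [0,0,0],"gripper": 0.0}]}}

```text
time: 13.45
tool_pos: [0.4884, -0.1236, 0.145]
tcp_rot: [2.691, -1.62, -0.003]
wrist_force: [-0.5, 4.2, -1.9]
width: 0.153
```

Emit:
{"method": "arm_command", "body": {"rows": [{"delta_rot": [0,0,0],"xyz": [0,0,0.001],"gripper": 0.0},{"delta_rot": [0,0,0],"xyz": [0,0,0.001],"gripper": 0.0},{"delta_rot": [0,0,0],"xyz": [0,0,0],"gripper": 0.0}]}}

```text
time: 13.75
tool_pos: [0.4884, -0.1236, 0.1431]
tcp_rot: [2.691, -1.62, -0.003]
wrist_force: [-0.8, 4.3, -0.9]
width: 0.155
```

Emit:
{"method": "arm_command", "body": {"rows": [{"delta_rot": [0,0,0],"xyz": [0,0,0.001],"gripper": 0.0},{"delta_rot": [0,0,0],"xyz": [0,0,0.001],"gripper": 0.0},{"delta_rot": [0,0,0],"xyz": [0,0,0],"gripper": 0.0}]}}

```text
time: 14.05
tool_pos: [0.4884, -0.1236, 0.1412]
tcp_rot: [2.691, -1.62, -0.003]
wrist_force: [-1.3, 5.3, -1.6]
width: 0.156
```

Emit:
{"method": "arm_command", "body": {"rows": [{"delta_rot": [0,0,0],"xyz": [0,0,0.001],"gripper": 0.0},{"delta_rot": [0,0,0],"xyz": [0,0,0],"gripper": 0.0}]}}

```text
time: 14.25
tool_pos: [0.4884, -0.1236, 0.1401]
tcp_rot: [2.691, -1.62, -0.003]
wrist_force: [-1.2, 5.1, -1.1]
width: 0.154
```

Emit:
{"method": "arm_command", "body": {"rows": [{"delta_rot": [0,0,0],"xyz": [0,0,0.001],"gripper": 0.0},{"delta_rot": [0,0,0],"xyz": [0,0,0],"gripper": 0.0}]}}

```text
time: 14.45
tool_pos: [0.4884, -0.1236, 0.1391]
tcp_rot: [2.691, -1.621, -0.003]
wrist_force: [-1.0, 5.5, -2.6]
width: 0.152
```

Emit:
{"method": "arm_command", "body": {"rows": [{"delta_rot": [0,0,0],"xyz": [0,0,0.001],"gripper": 0.0},{"delta_rot": [0,0,0],"xyz": [0,0,0],"gripper": 0.0}]}}

```text
time: 14.65
tool_pos: [0.4884, -0.1236, 0.1379]
tcp_rot: [2.691, -1.62, -0.003]
wrist_force: [-0.7, 4.6, -4.0]
width: 0.154
```

Emit:
{"method": "arm_command", "body": {"rows": [{"delta_rot": [0,0,0],"xyz": [0,0,0.001],"gripper": 0.0},{"delta_rot": [0,0,0],"xyz": [0,0,0],"gripper": 0.0}]}}

```text
time: 14.85
tool_pos: [0.4884, -0.1237, 0.137]
tcp_rot: [2.691, -1.62, -0.003]
wrist_force: [-0.9, 4.2, -5.2]
width: 0.153
```

The ball is starting to drop into the groove: it pulls the tool down and the side force is fading. I continue in half-millimetre steps.

Emit:
{"method": "arm_command", "body": {"rows": [{"delta_rot": [0,0,0],"xyz": [0,0,0.0007],"gripper": 0.0},{"delta_rot": [0,0,0],"xyz": [0,0,0],"gripper": 0.0}]}}

```text
time: 15.05
tool_pos: [0.4884, -0.1237, 0.1365]
tcp_rot: [2.691, -1.62, -0.003]
wrist_force: [-1.0, 4.4, -3.7]
width: 0.151
```

Emit:
{"method": "arm_command", "body": {"rows": [{"delta_rot": [0,0,0],"xyz": [0,0,0.0005],"gripper": 0.0},{"delta_rot": [0,0,0],"xyz": [0,0,0],"gripper": 0.0}]}}

```text
time: 15.25
tool_pos: [0.4884, -0.1237, 0.1362]
tcp_rot: [2.691, -1.62, -0.003]
wrist_force: [-1.4, 3.9, -4.5]
width: 0.155
```

Emit:
{"method": "arm_command", "body": {"rows": [{"delta_rot": [0,0,0],"xyz": [0,0,0.0005],"gripper": 0.0},{"delta_rot": [0,0,0],"xyz": [0,0,0],"gripper": 0.0}]}}

```text
time: 15.45
tool_pos: [0.4884, -0.1237, 0.1357]
tcp_rot: [2.691, -1.62, -0.003]
wrist_force: [-1.3, 5.1, -4.4]
width: 0.152
```

Emit:
{"method": "arm_command", "body": {"rows": [{"delta_rot": [0,0,0],"xyz": [0,0,0.0005],"gripper": 0.0},{"delta_rot": [0,0,0],"xyz": [0,0,0],"gripper": 0.0}]}}

```text
time: 15.65
tool_pos: [0.4884, -0.1237, 0.1352]
tcp_rot: [2.691, -1.62, -0.002]
wrist_force: [-1.4, 5.8, -5.0]
width: 0.154
```

Emit:
{"method": "arm_command", "body": {"rows": [{"delta_rot": [0,0,0],"xyz": [0,0,0.0005],"gripper": 0.0},{"delta_rot": [0,0,0],"xyz": [0,0,0],"gripper": 0.0}]}}

```text
time: 15.85
tool_pos: [0.4884, -0.1237, 0.1346]
tcp_rot: [2.691, -1.62, -0.002]
wrist_force: [-2.2, 3.1, -5.3]
width: 0.154
```

Emit:
{"method": "arm_command", "body": {"rows": [{"delta_rot": [0,0,0],"xyz": [0,0,0.0005],"gripper": 0.0},{"delta_rot": [0,0,0],"xyz": [0,0,0],"gripper": 0.0}]}}

```text
time: 16.05
tool_pos: [0.4884, -0.1237, 0.1341]
tcp_rot: [2.691, -1.62, -0.002]
wrist_force: [-1.3, 5.3, -4.6]
width: 0.155
```

Emit:
{"method": "arm_command", "body": {"rows": [{"delta_rot": [0,0,0],"xyz": [0,0,0.0005],"gripper": 0.0},{"delta_rot": [0,0,0],"xyz": [0,0,0],"gripper": 0.0}]}}

```text
time: 16.25
tool_pos: [0.4884, -0.1238, 0.1336]
tcp_rot: [2.691, -1.62, -0.002]
wrist_force: [-2.2, 5.1, -4.7]
width: 0.155
```

Emit:
{"method": "arm_command", "body": {"rows": [{"delta_rot": [0,0,0],"xyz": [0,0,0.0004],"gripper": 0.0},{"delta_rot": [0,0,0],"xyz": [0,0,0],"gripper": 0.0}]}}

```text
time: 16.45
tool_pos: [0.4886, -0.1239, 0.1333]
tcp_rot: [2.691, -1.62, -0.002]
wrist_force: [-2.2, 4.3, -4.7]
width: 0.15
```

```bash
python3 -c "
from workcell import bot;s=bot.read_state();print(s['tool_pos'],s['wrist_force'],s['torque'])"
```

```text
[ 0.48857262 -0.12385177  0.13334937] [-2.21452698  4.30522576 -4.67562103] [ 1.1817064   0.54834423 -0.04483504]
```

Emit:
{"method": "arm_command", "body": {"rows": [{"delta_rot": [0,0,0],"xyz": [0,0,0.0005],"gripper": 0.0},{"delta_rot": [0,0,0],"xyz": [0,0,0],"gripper": 0.0}]}}

```text
time: 16.65
tool_pos: [0.4887, -0.1239, 0.1332]
tcp_rot: [2.691, -1.62, -0.001]
wrist_force: [-2.6, 4.4, -3.5]
width: 0.157
```

Emit:
{"method": "arm_command", "body": {"rows": [{"delta_rot": [0,0,0],"xyz": [0,0,0.0005],"gripper": 0.0},{"delta_rot": [0,0,0],"xyz": [0,0,0],"gripper": 0.0}]}}

```text
time: 16.85
tool_pos: [0.4888, -0.1239, 0.133]
tcp_rot: [2.691, -1.62, -0.001]
wrist_force: [-3.2, 4.5, -0.8]
width: 0.155
```

Emit:
{"method": "arm_command", "body": {"rows": [{"delta_rot": [0,0,0],"xyz": [0,0,0.0005],"gripper": 0.0},{"delta_rot": [0,0,0],"xyz": [0,0,0],"gripper": 0.0}]}}

```text
time: 17.05
tool_pos: [0.4889, -0.1239, 0.1329]
tcp_rot: [2.691, -1.62, -0.001]
wrist_force: [-3.6, 3.8, 1.0]
width: 0.153
```

Emit:
{"method": "arm_command", "body": {"rows": [{"delta_rot": [0,0,0],"xyz": [0,0,0.0005],"gripper": 0.0},{"delta_rot": [0,0,0],"xyz": [0,0,0],"gripper": 0.0},{"delta_rot": [0,0,0],"xyz": [0,0,0],"gripper": 0.0}]}}

```text
time: 17.35
tool_pos: [0.489, -0.124, 0.1328]
tcp_rot: [2.691, -1.62, -0.001]
wrist_force: [-4.7, 4.5, 2.3]
width: 0.151
```

```bash
python3 - <<'E'
from workcell import read_camera,bot
import cv2,pickle
from h import *
s=bot.read_state();print(s['tool_pos'],s['wrist_force'],s['torque'])
d=read_camera('scene'); pickle.dump(d,open('scene6.pkl','wb'))
cv2.imwrite('pics/a6.png',cv2.resize(d['pixels'][200:360,270:390,::-1],(450,600),interpolation=2))
E
python3 fit.py scene6.pkl .026
```

```text
[ 0.48897616 -0.12395144  0.13278918] [-4.69847623  4.5158645   2.28647035] [ 1.31042729  1.19491029 -0.04743861]
z 0.072-0.092 n504 centre [ 0.4837 -0.1266] res 0.0029
z 0.092-0.116 n271 centre [ 0.4895 -0.1235] res 0.0004
z 0.072-0.116 n775 centre [ 0.4877 -0.1247] res 0.0029
z 0.020-0.080 n858 centre [ 0.4907 -0.1237] res 0.0005
z 0.020-0.050 n408 centre [ 0.4908 -0.1237] res 0.0004
z 0.050-0.080 n450 centre [ 0.4907 -0.1238] res 0.0005
rim ((488.45562744140625, -124.26626586914062), 30.19224739074707)
[(np.float64(0.016), np.int64(0)), (np.float64(0.02), np.int64(0)), (np.float64(0.024), np.int64(0)), (np.float64(0.028), np.int64(0)), (np.float64(0.032), np.int64(0)), (np.float64(0.036), np.int64(54)), (np.float64(0.04), np.int64(53)), (np.float64(0.044), np.int64(59)), (np.float64(0.048), np.int64(57)), (np.float64(0.052), np.int64(52)), (np.float64(0.056), np.int64(64)), (np.float64(0.06), np.int64(53)), (np.float64(0.064), np.int64(60)), (np.float64(0.068), np.int64(64)), (np.float64(0.072), np.int64(59)), (np.float64(0.076), np.int64(68)), (np.float64(0.08), np.int64(70)), (np.float64(0.084), np.int64(215)), (np.float64(0.088), np.int64(92)), (np.float64(0.092), np.int64(34)), (np.float64(0.096), np.int64(51)), (np.float64(0.1), np.int64(42)), (np.float64(0.104), np.int64(53)), (np.float64(0.108), np.int64(48)), (np.float64(0.112), np.int64(43)), (np.float64(0.116), np.int64(25)), (np.float64(0.12), np.int64(42)), (np.float64(0.124), np.int64(247)), (np.float64(0.128), np.int64(19)), (np.float64(0.132), np.int64(21)), (np.float64(0.136), np.int64(33)), (np.float64(0.14), np.int64(47)), (np.float64(0.144), np.int64(46)), (np.float64(0.148), np.int64(50)), (np.float64(0.152), np.int64(51)), (np.float64(0.156), np.int64(53)), (np.float64(0.16), np.int64(155)), (np.float64(0.164), np.int64(50)), (np.float64(0.168), np.int64(40))]
cart-well [-0.0031 -0.001 ] tilt vec [0.26020537 0.14078213]
```

View pics/a6.png

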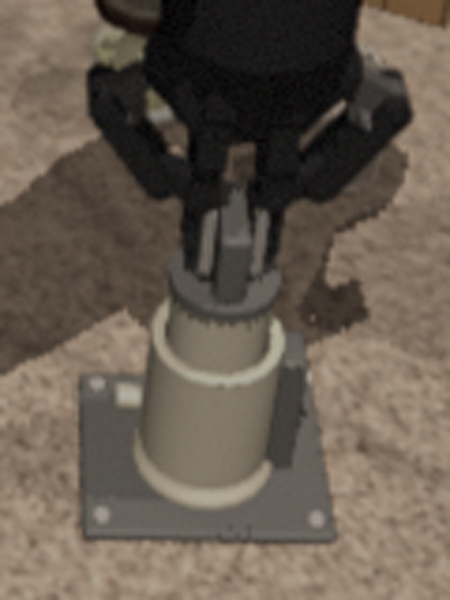

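The cartridge stands deep in the well, with its collar at (222,285) above the rim at (215,350). The tool stalled at z = 0.133 while the force rose at about 14 N/mm, which matches the seal. That is 62 mm below the rim and within the expected range. It is home, so I relieve the push and let go.

Emit:
{"method": "arm_command", "body": {"rows": [{"delta_rot": [0,0,0],"xyz": [0,0,-0.0006],"gripper": 0.0},{"delta_rot": [0,0,0],"xyz": [0,0,0],"gripper": 0.0}]}}

```text
time: 17.6
tool_pos: [0.4889, -0.124, 0.1329]
tcp_rot: [2.691, -1.62, -0.001]
wrist_force: [-3.5, 4.2, -0.4]
width: 0.153
```

Emit:
{"method": "arm_command", "body": {"rows": [{"delta_rot": [0,0,0],"xyz": [0,0,0],"gripper": 0.02},{"delta_rot": [0,0,0],"xyz": [0,0,0],"gripper": 0.03},{"delta_rot": [0,0,0],"xyz": [0,0,0],"gripper": 0.045},{"delta_rot": [0,0,0],"xyz": [0,0,0],"gripper": 0.05},{"delta_rot": [0,0,0],"xyz": [0,0,0],"gripper": 0.05},{"delta_rot": [0,0,0],"xyz": [0,0,0],"gripper": 0.05}]}}

```text
time: 18.2
tool_pos: [0.489, -0.124, 0.1323]
tcp_rot: [2.691, -1.62, -0.0]
wrist_force: [-0.1, -0.1, 0.1]
width: 0.589
```

```bash
python3 - <<'E'
from workcell import read_camera,bot
import cv2,pickle
from h import *
s=bot.read_state();print(s['tool_pos'],s['wrist_force'],s['torque'])
d=read_camera('scene'); pickle.dump(d,open('scene7.pkl','wb'))
cv2.imwrite('pics/a7.png',cv2.resize(d['pixels'][200:360,270:390,::-1],(450,600),interpolation=2))
E
python3 fit.py scene7.pkl .026|sed -n 2p
python3 - <<'E'
from h import *
for n in('scene6','scene7'):
    P=cloud(pickle.load(open(n+'.pkl','rb'))).reshape(-1,3)
    m=np.hypot(P[:,0]-.489,P[:,1]+.124)<.03
    for lo,hi in((.12,.132),(.158,.170)):
        z=P[m&(P[:,2]>lo)&(P[:,2]<hi),2];h=np.histogram(z,bins=np.arange(lo,hi,.001));print(n,h[0],lo)
E
```

```text
[ 0.4890031  -0.12397834  0.13227294] [-0.08705744 -0.08618406  0.05621745] [-0.00245109 -0.00711571 -0.03559601]
z 0.092-0.116 n271 centre [ 0.489 -0.123] res 0.0004
scene6 [ 7 13 10 12 42 81 88 36  4  6  4  5] 0.12
scene6 [14 18 19 20 47 69 27  7  7  9 14 16] 0.158
scene7 [  7  16  15  13  38 111 121  45  12   3   7   3] 0.12
scene7 [ 9 13 16 31 60 49 14  7  3  1  6  4] 0.158
```

View pics/a7.png

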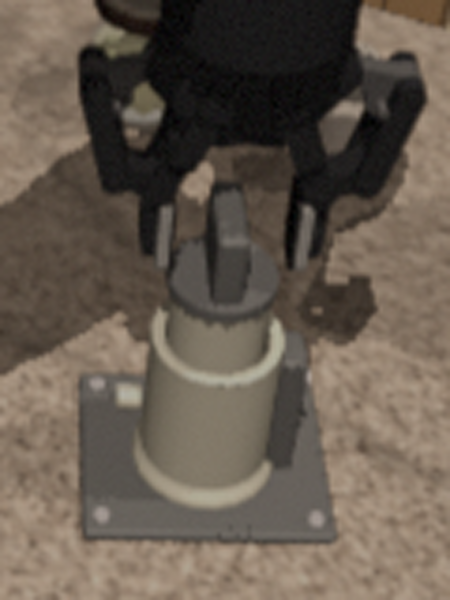

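Released, and the wrist force is now zero. The fin (228,240) looks slightly tilted, so I measure the lean and compare it with the upright state.

```bash
cat > tilt.py <<'E'
from h import *
import sys
from scipy.optimize import least_squares
for n in sys.argv[1:]:
    P=cloud(pickle.load(open(n+'.pkl','rb'))).reshape(-1,3);P=P[~np.isnan(P[:,0])]
    z0=float({'scene4':.129,'scene5':.089}.get(n,.026))
    m=(np.hypot(P[:,0]-.489,P[:,1]+.124)<.03)
    q=P[m&(abs(P[:,2]-z0-.100)<.0035)]
    for i in range(4):
        A=np.c_[q[:,:2]-[.489,-.124],np.ones(len(q))];x=np.linalg.lstsq(A,q[:,2],rcond=None)[0];r=q[:,2]-A@x
        q=q[abs(r)<.0012]
    print(n,'collar n',len(q),'slope',(-x[:2]).round(4),'z',x[2].round(4))
    f=P[m&(P[:,2]>z0+.1345)&(P[:,2]<z0+.141)]
    print(' fin',len(f),cv2.minAreaRect((f[:,:2]*1000).astype(np.float32)),np.median(f[:,2]).round(4))
    # body axis line fit visible
    q=P[m&(P[:,2]>max(z0+.046,.0925))&(P[:,2]<z0+.092)&(np.hypot(P[:,0]-.489,P[:,1]+.124)<.026)]
    g=least_squares(lambda p:np.hypot(q[:,0]-p[0]-p[2]*(q[:,2]-z0-.09),q[:,1]-p[1]-p[3]*(q[:,2]-z0-.09))-.022,[.489,-.124,0,0],loss='soft_l1',f_scale=.001)
    print(' body at +90mm',g.x[:2].round(4),'tilt',g.x[2:].round(4))
E
python3 tilt.py scene4 scene5 scene6 scene7
```

```text
scene4 collar n 233 slope [-0.0017 -0.0012] z 0.2284
 fin 219 ((487.48541259765625, -122.15811157226562), (35.38382339477539, 35.764732360839844), 65.89054107666016) 0.2656
 body at +90mm [ 0.4905 -0.1214] tilt [-0.0013  0.0016]
scene5 collar n 217 slope [0.0018 0.0021] z 0.1892
 fin 214 ((487.55487060546875, -125.91905212402344), (33.188720703125, 34.30840301513672), 67.61802673339844) 0.2263
 body at +90mm [ 0.4906 -0.1248] tilt [-0.0017 -0.0002]
scene6 collar n 185 slope [ 0.0059 -0.0025] z 0.126
 fin 185 ((486.51458740234375, -123.79415893554688), (33.28150939941406, 33.54106140136719), 66.89080047607422) 0.1632
 body at +90mm [ 0.4896 -0.1236] tilt [ 0.0194 -0.0065]
scene7 collar n 251 slope [0.0038 0.0039] z 0.126
 fin 174 ((487.7572326660156, -125.73616027832031), (38.62833786010742, 54.94783401489258), 15.65392017364502) 0.1628
 body at +90mm [ 0.4889 -0.1232] tilt [-0.0075 -0.0194]
```

The collar plane tilts by only about 0.005 rad, and its height of 0.126 is unchanged by the release. So the cartridge is upright and home. Now I back off straight up.

Emit:
{"method": "arm_command", "body": {"rows": [{"delta_rot": [0,0,0],"xyz": [0,0,-0.004],"gripper": 0.05},{"delta_rot": [0,0,0],"xyz": [0,0,-0.01],"gripper": 0.05},{"delta_rot": [0,0,0],"xyz": [0,0,-0.02],"gripper": 0.05},{"delta_rot": [0,0,0],"xyz": [0,0,-0.03],"gripper": 0.05},{"delta_rot": [0,0,0],"xyz": [0,0,-0.03],"gripper": 0.05},{"delta_rot": [0,0,0],"xyz": [0,0,-0.02],"gripper": 0.05},{"delta_rot": [0,0,0],"xyz": [0,0,-0.01],"gripper": 0.05},{"delta_rot": [0,0,0],"xyz": [0,0,0],"gripper": 0.05},{"delta_rot": [0,0,0],"xyz": [0,0,0],"gripper": 0.05},{"delta_rot": [0,0,0],"xyz": [0,0,0],"gripper": 0.05}]}}

```text
time: 19.25
tool_pos: [0.488, -0.1235, 0.2545]
tcp_rot: [2.691, -1.62, -0.005]
wrist_force: [-0.2, 0.2, -0.2]
width: 0.585
```

```bash
python3 - <<'E'
from workcell import read_camera,bot
import cv2,pickle
from h import *
d=read_camera('scene'); pickle.dump(d,open('scene8.pkl','wb'))
cv2.imwrite('pics/a8.png',d['pixels'][:,:,::-1])
a=pickle.load(open('scene.pkl','rb'))
for nm,(r0,r1,c0,c1) in dict(mug=(155,208,205,255),jar=(190,235,293,328),salt=(208,252,352,376)).items():
    g=[cv2.cvtColor(x['pixels'],6 if 0 else cv2.COLOR_RGB2GRAY) for x in(a,d)]
    za,zb=a['range_z'][r0:r1,c0:c1],d['range_z'][r0:r1,c0:c1];print(nm,'median |dz|',np.median(abs(za-zb)))
print(bot.read_state()['wrist_force'])
E
python3 tilt.py scene7 scene8
```

```text
mug median |dz| 0.0020948648
jar median |dz| 0.0019969344
salt median |dz| 0.0015852749
[ 0.01165194 -0.05767438 -0.18244335]
scene7 collar n 251 slope [0.0038 0.0039] z 0.126
 fin 174 ((487.7572326660156, -125.73616027832031), (38.62833786010742, 54.94783401489258), 15.65392017364502) 0.1628
 body at +90mm [ 0.4889 -0.1232] tilt [-0.0075 -0.0194]
scene8 collar n 265 slope [-0.0107 -0.0107] z 0.1261
 fin 147 ((487.6100769042969, -123.48575592041016), (38.162452697753906, 13.610006332397461), 27.985551834106445) 0.163
 body at +90mm [ 0.489  -0.1229] tilt [0.0017 0.0086]
```

View pics/a8.png

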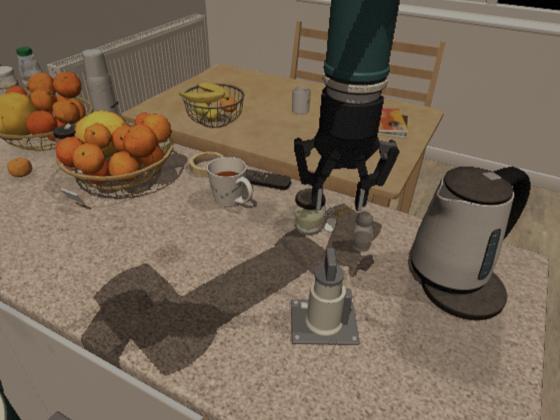

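The cartridge stands upright in the well (328,300), the gripper is clear above it, and the mug, jar and shaker are where they were. Handing in.

```bash
python3 -c "
from workcell import bot;print(bot.finish_job());print(bot.read_state()['time'])"
```

```text
the job is handed in; nothing more can be done
None
the job is handed in; nothing more can be done
```

I gripped the cartridge by its fin at 60 N, lifted it and lowered it into the well in small steps until it was home. I then eased the push, opened the fingers and backed straight up. The job was handed in at about 19 s, and no verdict was reported.

**Feeling for home:**
- **Ball:** the side force from the ball began at TCP z of about 0.161.
- **Groove:** a downward pull from about z = 0.138 showed the ball dropping into the groove.
- **Seal:** the tool stalled at z = 0.133, with the force rising at about 14 N/mm, which matches the seal. I stopped there, at 2.3 N of push. I put the load on the seal at roughly 5–8 N, well under 22 N. The underside is then about 62 mm below the rim.

**Last checks:**
- **Wrist force:** it read about 0 after release.
- **Height:** the collar stayed at 0.126 m through release and retreat, so the cartridge did not spring up.
- **Upright:** the lean was at most about 0.015 rad by the last collar fit. The short body fit gave up to 0.02 rad and is noisier. Both are under 0.06 rad.
- **On axis:** the cartridge sits about 1 to 2 mm off the well's axis, within the bore's play and the 4 mm allowed.
- **Bystanders:** the mug, jar and shaker match their starting range readings to about 2 mm, and they look unmoved.

**Where readings disagreed:** the two cameras differed by about 2 mm in absolute position, so I lined up using relative fits from the scene camera. The catch and seal joints could not be read directly, so the click and the seal contact are inferred from force and height.

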